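# Load a stamp into the sprung stamp rail

## Task

Add the blue-handled stamp to the stamp rail: pull the rail's sprung follower back by its red handle until you feel the stop, hook the handle sideways into the catch so that it stays open, and set the blue stamp down in the gap beside the orange one. Then unhook the handle and ease the follower home, never letting it snap, so that the white, orange and blue stamps stand flat in one tight row; do not force the catch, ram the stamp down, or disturb anything else on the table.

Things in the scene. Friction and masses are not known exactly. Their poses are not given: they have to be found in the camera images.
- rail: Aluminium U track fixed to the table, 50 x 240 x 22 mm (y -135 to +105 mm), blue end plates. Origin: on the underside, mid-width; y runs along the track to the closed end (plate 30 mm high, inner face y = +98 mm), x across, mostly away from the robot. Floor 6 mm above the table, walls 6 mm thick, inside width 36.8 mm (stamp 34). Row centres at y = +81 mm (white), +47 (orange), +13 (blue, to come).
- gap (a point): Point on the track floor, 6 mm above the table, where the centre of the blue stamp's underside belongs in the closed row (rail x 0, y +13 mm). With the follower hooked open the space is 14 to 50 mm longer than a stamp, the excess lying on the -y side of that place.
- keeper: Steel bracket on the rail's +x wall, same origin and axes as the rail. It carries a yellow catch bar along the wall top (11 to 34 mm off centre, top 29 mm above the table) with a 12 mm wide notch for the handle's tongue. The notch's far (-y) side juts inward: the hard stop of the pull. The bar is set by hand along the wall, unmeasured (36 mm range): find the stop by feel; it bears 20 N.
- tongue (a point): Tip of the steel tongue on the red handle (8 mm wide, at rail x +17 mm, 25 mm above the table; moves with the handle). It runs along the catch bar, which blocks sideways motion until the notch. Against the stop it stands before the notch, with 4 mm of play towards +y.
- follower (a joint): Travel (m) of the black follower block: 0 at the start, against the orange stamp; grows as it is pulled towards the rail's -y; 0.034 when it rests against three stamps; 0.052 to 0.088 at the stop, 4 mm less when hooked and let go. The spring pushes to +y, 4.5 N at 0, rising 0.4 N per 10 mm; if let go it snaps home.
- handle (a joint): Sideways travel (m) of the red handle on the follower: 0 unhooked, grows towards the rail's +x, 0.013 fully in the notch (its limit); possible only at the notch. Stays where it is left (friction 1.2 N). Hooked, the spring holds the tongue against the notch's +y side; pulled back 1 or 2 mm it comes out sideways freely.
- grip (a point): On the axis of the red handle, 50 mm above the table. The handle is a square post 14 x 14 mm, from 23 to 65 mm above the table, sides parallel to the rail's axes. It moves with follower and handle. The next stamp's handle is 45 mm away along the track.
- stamp_blue: Stamp with a square light-wood block 34 x 34 x 20 mm (black rubber face underneath) and a square upright handle 14 x 14 mm, 44 mm tall, its sides parallel to the block's; 64 mm tall in all, 40 g more or less. Origin: centre of its underside; z up its handle. Blue handle; standing on the table at the start, to be loaded.
- stamp_white: Stamp with a square light-wood block 34 x 34 x 20 mm (black rubber face underneath) and a square upright handle 14 x 14 mm, 44 mm tall, its sides parallel to the block's; 64 mm tall in all, 40 g more or less. Origin: centre of its underside; z up its handle. White handle; already in the rail, at the closed end.
- stamp_orange: Stamp with a square light-wood block 34 x 34 x 20 mm (black rubber face underneath) and a square upright handle 14 x 14 mm, 44 mm tall, its sides parallel to the block's; 64 mm tall in all, 40 g more or less. Origin: centre of its underside; z up its handle. Orange handle; already in the rail, second.
- stamp_green: Stamp with a square light-wood block 34 x 34 x 20 mm (black rubber face underneath) and a square upright handle 14 x 14 mm, 44 mm tall, its sides parallel to the block's; 64 mm tall in all, 40 g more or less. Origin: centre of its underside; z up its handle. Green handle; stands on the table, stays there.
- stamp_yellow: Stamp with a square light-wood block 34 x 34 x 20 mm (black rubber face underneath) and a square upright handle 14 x 14 mm, 44 mm tall, its sides parallel to the block's; 64 mm tall in all, 40 g more or less. Origin: centre of its underside; z up its handle. Yellow handle; stands on the table, stays there.
- spray_can: White spray can, 52 mm across, 190 mm tall; origin: centre of its underside. Stays where it is.
- glue: White glue bottle with red cap, 42 mm across, 120 mm tall; origin: centre of its underside. Stays where it is.
- bead_jar: Amber jar with white lid, 64 mm across, 75 mm tall; origin: centre of its underside. Stays where it is.
- ribbon_roll: Green roll lying flat, 68 mm across, 30 mm tall; origin: centre of its underside. Stays where it is.
- glass_bottle: Glass bottle, 74 mm across, 245 mm tall; origin: centre of its underside. Stays where it is.
There are look-alikes about, which are no part of the job. What is shaped like the stamp_orange but pink or turquoise is not meant.

How it is judged:
By the outcome, as a careful person would: the job done as asked, in the order asked, and still so for the second after the job is handed in, with the robot touching nothing.
It also fails if it takes over 59 s, if anything falls off the work surface, if the arm or the gripper's body presses on something with over 40 N, if the wrist force passes 120 N, or if a joint passes its speed limit or range.

## Robot

A 6-joint arm with a two-finger parallel gripper is mounted at the origin on the work surface. World frame = base frame: x ahead of the robot, y to its left, z up, the work surface at z = 0. Lengths are in m, angles in degrees, forces in N, time in s.
With the tool pointing down it reaches from about 0.25 to 0.8 m from the base axis. Payload 8.5 kg.
Tool frame: the origin (TCP) lies at the very end of the fingers, on their centre line; the grasp point (between the pads) lies 19 mm behind it; z points along the fingers, y is the line along which they close (so a half turn about z gives the same grasp; the last joint's range is limited). The gripper opens to 85 mm and grips with 20 to 120 N. Pads are 22 mm wide; open, the fingers measure 114 mm over their backs; the gripper's body (76 mm by 85 mm) begins 54 mm behind the grasp point. The pads swing forward as they close: fully open they stand 13 mm farther back than shut.
Start: joints at [-63.312, 13.648, -0.773, 75.585, 0, 90], TCP at [0.236, -0.469, 0.231] pointing down, gripper open.
Joint ranges: [-152.45, 152.45], [-59.26, 108.67], [-65.41, 83.53], [-104.44, 129.93], [-82.83, 76.93], [-180, 180]. Speed limits (degrees/s): [127.2, 127.2, 159.86, 180, 180, 180].

## Interface

Orientations are given as a 3x3 rotation matrix whose columns are the frame's x, y, z axes.
In Python, from cell import sense, vision, job gives the robot as it stands.
- The arm moves only by the tool move_arm, never from a script. Its arguments are lists of equal length, an entry for each row: "translation": the shift along the tool's x, y, z each as a share of 15 cm, from -1 to 1, a list of three; "rot": the turn, a rotation vector about the tool's x, y, z each as a share of 90 degrees, from -1 to 1, a list of three; "fingers": the finger opening in mm, from 0 to 85.4. In form: {"translation": [[tx, ty, tz], ...], "rot": [[wx, wy, wz], ...], "fingers": [fingers, ...]}. A call has 1 to 10 rows; each row is the pose to reach, as a shift and turn from the pose commanded when the call began, along the tool's axes at that moment; what a row does not reach only later rows make up. A row lasts 1/12 s, in which the tool goes at most 41.7 mm and 7.16 degrees, less where a joint would pass 70% of its speed; a pose out of reach is approached as far as the arm can. A call with a number of a shift or a turn outside -1 to 1 is refused whole. A call with a gripper value outside its range is refused whole. The fingers move at their own pace and stop on an object; "grip_force" is the grip in N (left out, the last holds). Time passes only in rows, so rows that repeat a pose let the fingers close. It gives the time, the measured TCP pose, the force, the opening and the grip force at its end, in the units of the state.
- sense(): the state, without advancing time (a new reading comes with each control period).
- vision.camera(name): name is "scene" or "top" or "wrist"; returns (picture, depth): 480x640x3 uint8, red, green, blue; 480x640 float32, m along the optical axis (not along the pixel's ray), 0 where there is no reading.
- vision.get_calibration(name): a dict with "vfov" (degrees; the focal length in pixels is half the picture's height over the tangent of half this angle, whatever the lens; pixels are square), "cx", "cy" (the principal point, pixels), "T" (4x4, takes a point from camera to world coordinates). Camera axes: x right, y down, z forward; pixel columns grow to the right and rows downward; lengths in m; the calibration is good to about 2 mm. A picture is of the moment at which its call begins: read the wrist's pose just before it. get_calibration takes no time and is no camera call; for the wrist camera it gives the pose at the moment of the call.
- job.finish_job(): hands the job in; it is judged then, once.
The state is a dict: "clock": time; "joints": joint angles; "dq": joint speeds; "tau": joint torques, N m; "eef_pos": TCP position; "orientation": TCP orientation; "wrist_force": force on the tool from outside, world axes, zero at the start; "torque": the same for the moment, N m; "finger_gap": finger opening in m; "gripper_force": force on a finger pad.
Only numpy, scipy, OpenCV 4.12 (cv2) and the standard library are available. Lean on these libraries where they do the work, as an engineer would, in place of code of your own. Each camera call takes 0.05 s, during which the arm holds its last target. There are 200 camera calls.

## Working session

There is one attempt and no reset: what is moved stays moved. The work goes in short steps, Python scripts to look and compute and a tool call to move; the robot and the scene stay as the last step left them, time stands still between calls to the robot, and variables do not carry over. Pictures are saved under pics/ and viewed, at most 10 in all, crops included, and the job is handed in when it is done.

Besides the shell and the picture viewer there is one more tool, called after "Call:" as name(argument=value, ...) on one line, values as JSON. move_arm: Moves the arm, as the interface text tells. Its arguments: {"type":"object","properties":{"translation":{"type":"array","items":{"type":"array","items":{"type":"number"}}},"rot":{"type":"array","items":{"type":"array","items":{"type":"number"}}},"fingers":{"type":"array","items":{"type":"number"}},"grip_force":{"type":"number"}},"required":["translation","rot","fingers"]}

```bash
mkdir -p pics; ls
python3 - <<'E'
from cell import sense,vision
import cv2,numpy as np
s=sense();print(s['clock'],s['eef_pos'],s['orientation'])
for n in("top","scene"):
    p,d=vision.camera(n);c=vision.get_calibration(n);np.savez(f'pics/{n}0.npz',p=p,d=d,T=c['T'],k=[c['vfov'],c['cx'],c['cy']])
    print(n,c);cv2.imwrite(f'pics/{n}0.png',p[:,:,::-1])
E
```

```text
pics
0.0 [ 0.23560924 -0.46868199  0.2306593 ] [[ 8.93464541e-01  4.49133268e-01 -6.49088499e-04]
 [ 4.49133736e-01 -8.93463552e-01  1.32988472e-03]
 [ 1.73585555e-05 -1.47973239e-03 -9.99998905e-01]]
top {'vfov': 54.20144064502922, 'cx': 318.1725035832336, 'cy': 243.6950489829116, 'T': array([[ 0.01353958, -0.99009859,  0.13971923,  0.46039032],
       [-0.99915221, -0.00796352,  0.04039125, -0.03789388],
       [-0.03887866, -0.14014766, -0.98936701,  0.997549  ],
       [ 0.        ,  0.        ,  0.        ,  1.        ]])}
scene {'vfov': 53.43549938386132, 'cx': 323.83725980343974, 'cy': 246.77739381541926, 'T': array([[ 0.05697763,  0.58210392, -0.81111564,  1.44373872],
       [ 0.99831606, -0.02435689,  0.05264778, -0.07663641],
       [ 0.01089022, -0.81274951, -0.58251149,  0.67585987],
       [ 0.        ,  0.        ,  0.        ,  1.        ]])}
```

View pics/top0.png

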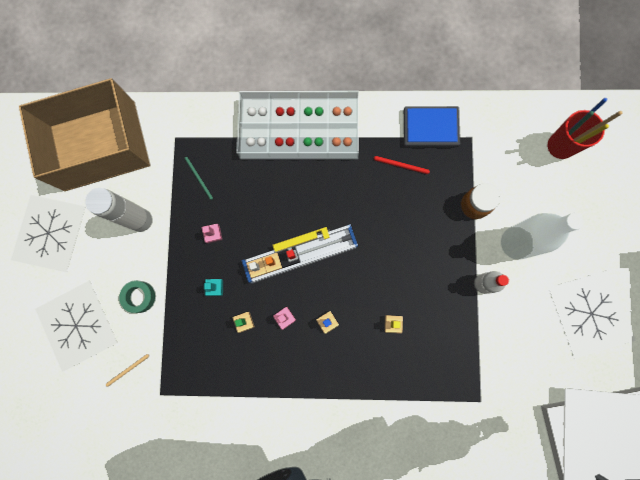

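View pics/scene0.png

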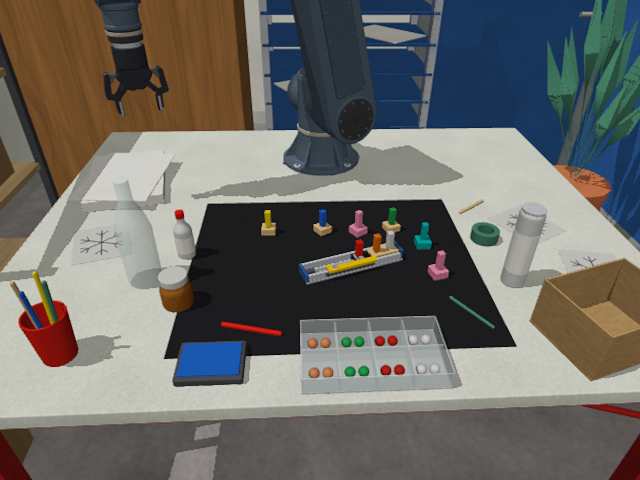

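The top view shows the rail from (245,270), its closed end, to (355,235), with the red handle at (291,254) and the orange one at (269,261). The blue stamp is at (327,322). Possible mix-ups for blue: pink (285,318) and (211,233), turquoise (213,287), green (242,322), yellow (396,324). I choose the only stamp with a blue handle on light wood, at (327,322). For the red handle, the red pen (400,165), the beads and the glue cap (503,281) are not meant.

```bash
cat > h.py <<'E'
import numpy as np,cv2
def ray(uv,T,k,z):
    f=240/np.tan(np.radians(k[0]/2)); uv=np.atleast_2d(uv).astype(float)
    r=np.c_[(uv[:,0]-k[1])/f,(uv[:,1]-k[2])/f,np.ones(len(uv))]@T[:3,:3].T
    return (T[:3,3]+r*((z-T[2,3])/r[:,2])[:,None])[:,:2]
def points(p,d,T,k):
    f=240/np.tan(np.radians(k[0]/2)); v,u=np.mgrid[:480,:640]
    c=np.stack([(u-k[1])/f*d,(v-k[2])/f*d,d],-1)
    return c@T[:3,:3].T+T[:3,3]
RANGE={'red':((0,6),),'orange':((8,15),),'blue':((105,125),),'yellow':((24,33),)}
def mask(p,name,smin=150,vmin=80):
    h=cv2.cvtColor(p,cv2.COLOR_RGB2HSV);m=np.zeros(p.shape[:2],bool)
    for a,b in RANGE[name]: m|=(h[...,0]>=a)&(h[...,0]<=b)
    return m&(h[...,1]>smin)&(h[...,2]>vmin)
E
python3 - <<'E'
from h import *
for n in('top','scene'):
    z=np.load(f'pics/{n}0.npz');p,d,T,k=z['p'],z['d'],z['T'],z['k'];P=points(p,d,T,k)
    for c in RANGE:
        m=mask(p,c)
        nn,l,st,ce=cv2.connectedComponentsWithStats(m.astype('uint8'))
        for i in range(1,nn):
            if st[i,4]<12: continue
            q=P[l==i];q=q[np.isfinite(q).all(1)]
            top=q[q[:,2]>q[:,2].max()-.006]
            print(n,c,st[i,4],ce[i].round(1),'med',np.median(q,0).round(3),'top',top.mean(0).round(4),len(top))
z=np.load('pics/top0.npz');c=z['p'][210:345,225:415,::-1]
cv2.imwrite('pics/crop0.png',cv2.resize(c,None,fx=4,fy=4,interpolation=cv2.INTER_CUBIC))
E
```

```text
top red 47 [279.3 111.2] med [0.892 0.092 0.02 ] top [0.8937 0.0903 0.0225] 21
top red 46 [290.  111.1] med [0.892 0.068 0.02 ] top [0.8941 0.0675 0.0212] 29
top red 782 [579.8 129.6] med [ 0.835 -0.527  0.08 ] top [ 0.4604 -0.0379  0.9975] 1
top red 50 [278.6 141.4] med [0.822 0.091 0.021] top [0.8241 0.0914 0.0224] 30
top red 50 [289.4 141.5] med [0.823 0.068 0.021] top [ 0.4604 -0.0379  0.9975] 1
top red 24 [566.1 155.4] med [ 0.79  -0.519  0.024] top [ 0.7901 -0.5101  0.0492] 2
top red 12 [573.2 152.2] med [ 0.787 -0.52   0.055] top [ 0.7876 -0.5131  0.0615] 3
top red 275 [401.5 164.5] med [ 0.775 -0.177  0.01 ] top [ 0.7754 -0.1753  0.0107] 194
top red 60 [290.2 253.9] med [0.571 0.056 0.065] top [0.5723 0.0559 0.0661] 37
top red 100 [501.8 280.1] med [ 0.519 -0.341  0.121] top [ 0.5197 -0.3425  0.1215] 70
top orange 33 [480.9 212.7] med [ 0.66  -0.328  0.048] top [ 0.4604 -0.0379  0.9975] 1
top orange 69 [269.5 260.8] med [0.556 0.098 0.069] top [0.5583 0.0982 0.0709] 42
top blue 1662 [432.  124.5] med [ 0.86  -0.241  0.021] top [ 0.4604 -0.0379  0.9975] 5
top blue 53 [352.1 23
[... 4180 characters left out ...]
blue 114 [322.2 216.9] med [ 0.441 -0.017  0.046] top [ 0.4395 -0.0174  0.0638] 24
scene blue 35 [398.2 246.5] med [0.551 0.156 0.03 ] top [ 1.4437 -0.0766  0.6759] 1
scene blue 87 [303.4 272.8] med [ 0.624 -0.068  0.019] top [ 0.6199 -0.0677  0.022 ] 44
scene blue 169 [ 29.8 309.6] med [ 0.845 -0.517  0.134] top [ 0.8471 -0.5175  0.1714] 15
scene blue 2008 [209.8 359.1] med [ 0.864 -0.238  0.02 ] top [ 1.4437 -0.0766  0.6759] 2
scene yellow 107 [267.4 217.7] med [ 0.44  -0.152  0.045] top [ 0.437  -0.1534  0.0632] 23
scene yellow 286 [352.  263.9] med [0.61  0.043 0.029] top [0.6086 0.0421 0.029 ] 233
scene yellow 221 [ 42.7 296.2] med [ 0.802 -0.517  0.126] top [ 0.7972 -0.5176  0.1719] 14
```

View pics/crop0.png

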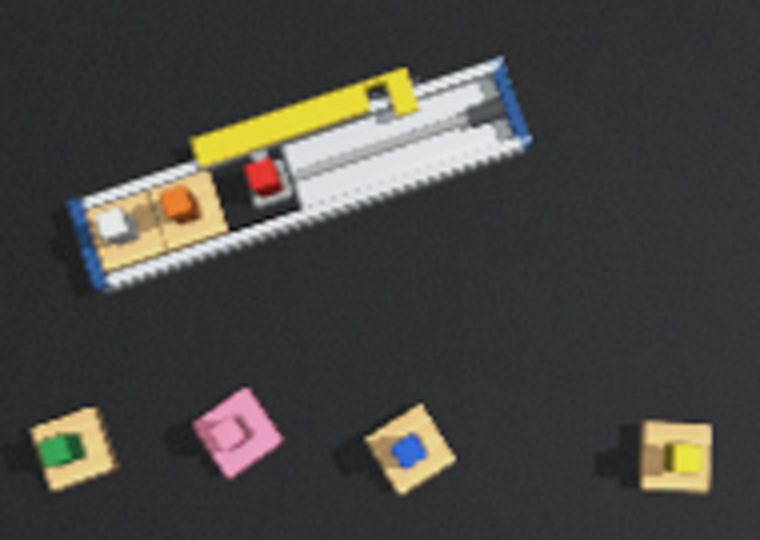

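The crop confirms it: blue stamp at (408,450), red follower handle at (264,175), catch-bar notch near (376,97).

```bash
cat >> h.py <<'E'
def plan(target,yaw,s,yc=None):
    """shift in tool axes (shares) and turn share for TCP target and tool-x yaw, from state s"""
    R=np.array(s['orientation']);t=R.T@(np.array(target)-s['eef_pos'])/.15
    y0=np.degrees(np.arctan2(R[1,0],R[0,0]))
    return t.round(4),round(-(yaw-y0)/90,4),round(y0,2)
E
python3 - <<'E'
from h import *
from cell import sense,vision
s=sense();c=vision.get_calibration('wrist');R=np.array(s['orientation'])
print(c['vfov'],R.T@(c['T'][:3,3]-s['eef_pos']),(R.T@c['T'][:3,:3]).round(3))
print(plan([.53,.02,.23],20,s))
E
```

```text
67.297308940928 [ 0.06663882  0.00016309 -0.14339577] [[ 0.001 -0.965 -0.26 ]
 [ 1.     0.001  0.001]
 [-0.001 -0.26   0.965]]
(array([ 3.2167, -2.0298,  0.0077]), np.float64(0.0743), np.float64(26.69))
```

Call:
move_arm(translation=[[0.8,-0.5,0],[0.8,-0.5,0],[0.8,-0.5,0],[0.8,-0.5,0]], rot=[[0,0,0],[0,0,0],[0,0,0],[0,0,0]], fingers=[40,40,40,40])

```text
clock: 0.43
eef_pos: [0.3102, -0.3446, 0.2311]
orientation: [[0.893, 0.45, -0.0], [0.45, -0.893, 0.002], [0.001, -0.002, -1.0]]
wrist_force: [0.2, -0.1, -0.2]
finger_gap: 0.0404
gripper_force: 0.0
```

Call:
move_arm(translation=[[0.8,-0.5,0],[0.8,-0.5,0],[0.8,-0.5,0],[0.8,-0.5,0]], rot=[[0,0,0],[0,0,0],[0,0,0],[0,0,0]], fingers=[40,40,40,40])

```text
clock: 0.77
eef_pos: [0.3841, -0.2237, 0.2312]
orientation: [[0.893, 0.451, 0.0], [0.451, -0.893, 0.001], [0.001, -0.001, -1.0]]
wrist_force: [-0.0, -0.2, 0.7]
finger_gap: 0.04
gripper_force: 0.0
```

Call:
move_arm(translation=[[0.8,-0.5,0],[0.8,-0.5,0],[0.8,-0.5,0],[0.8,-0.5,0]], rot=[[0,0,0],[0,0,0],[0,0,0],[0,0,0]], fingers=[40,40,40,40])

```text
clock: 1.1
eef_pos: [0.458, -0.1027, 0.231]
orientation: [[0.892, 0.451, 0.0], [0.451, -0.892, 0.001], [0.001, -0.001, -1.0]]
wrist_force: [0.0, -0.1, -0.3]
finger_gap: 0.0401
gripper_force: 0.0
```

Call:
move_arm(translation=[[0.8,-0.5,0],[0.8,-0.5,0],[0.8,-0.5,0],[0.8,-0.5,0],[0.8,-0.5,0],[0.8,-0.5,0]], rot=[[0,0,0.074],[0,0,0.074],[0,0,0.074],[0,0,0.074],[0,0,0.074],[0,0,0.074]], fingers=[40,40,40,40,40,40])

```text
clock: 1.6
eef_pos: [0.5299, 0.0156, 0.2306]
orientation: [[0.939, 0.345, -0.002], [0.345, -0.939, -0.0], [-0.001, -0.0, -1.0]]
wrist_force: [-0.6, 0.0, 0.0]
finger_gap: 0.0401
gripper_force: 0.0
```

Run:
```python
from h import *
from cell import sense,vision
s=sense();c=vision.get_calibration('wrist');p,d=vision.camera('wrist')
print(s['clock'],s['eef_pos'],s['wrist_force'],s['finger_gap'])
np.savez('pics/w1.npz',p=p,d=d,T=c['T'],k=[c['vfov'],c['cx'],c['cy']])
cv2.imwrite('pics/w1.png',p[:,:,::-1])
```

```text
1.6 [0.52992713 0.01563167 0.23055792] [-0.57426881  0.02585512  0.04691161] 0.04005006970621382
```

View pics/w1.png

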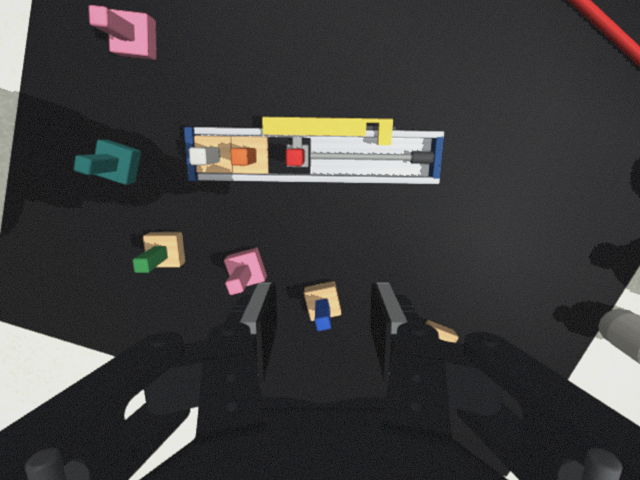

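The wrist view shows the rail running (185–443, 130–182), about 1° off the image rows. The red handle top is at (294,157), the notch at (373,129), and the blue stamp's handle top at (323,324) with its block at (322,300).

```bash
cat > m1.py <<'E'
from h import *
z=np.load('pics/w1.npz');p,d,T,k=z['p'],z['d'],z['T'],z['k'];P=points(p,d,T,k)
def comp(m,near):
    n,l,st,ce=cv2.connectedComponentsWithStats(m.astype('uint8'))
    i=1+np.argmin(np.hypot(*(ce[1:]-near).T)-1e-3*st[1:,4]);return l==i
def top(m,h,tol=.003):
    m=m&(abs(P[...,2]-h)<tol);v,u=np.nonzero(m);return ray(np.c_[u,v],T,k,h),np.c_[u,v]
# rail body: bright pixels at wall-top height
g=cv2.cvtColor(p,cv2.COLOR_RGB2HSV)
wall=(g[...,1]<60)&(g[...,2]>100)
wall[:120]=0;wall[195:]=0;wall[:,:183]=0;wall[:,450:]=0
q,_=top(wall,.022,.004)
yaw=20.
for _ in range(3):
    a=np.radians(yaw);ex=np.array([np.cos(a),np.sin(a)]);ey=np.array([-ex[1],ex[0]])
    X=q@ex;Y=q@ey;c=(X.min()+X.max())/2
    lo=X<c-.016
    s1=np.polyfit(Y[lo],X[lo],1);yaw+=-np.degrees(s1[0])
print('yaw',yaw,'walls X',np.percentile(X[lo],[2,50,98]),np.percentile(X[X>c+.016],[2,50,98]))
a=np.radians(yaw);ex=np.array([np.cos(a),np.sin(a)]);ey=np.array([-ex[1],ex[0]])
for nm,cn,uv,h in [('closed','blue',(189,153),.03),('open','blue',(438,158),.022),('red','red',(294,157),.065),('orange','orange',(243,156),.070),('bar','yellow',(330,128),.029),('blue stamp','blue',(323,320),.064)]:
    m=comp(mask(p,cn,120,60),uv);t,_=top(m,h,.005 if h<.05 else .004)
    r=cv2.minAreaRect((t*1e4).astype(np.float32))
    print(nm,m.sum(),len(t),'mean',t.mean(0).round(4),'rect',np.round(np.array(r[0])/1e4,4),np.round(np.array(r[1])/10,1),round(r[2],1),'railXY range',np.percentile(t@ex,[1,99]).round(4),np.percentile(t@ey,[1,99]).round(4))
m=comp(mask(p,'yellow',120,60),(330,128));row=np.nonzero(m[129])[0];print('bar row129 cols',row[np.r_[True,np.diff(row)>1]],row[np.r_[np.diff(row)>1,True]])
for r_ in(126,129,132):
  row=np.nonzero(m[r_])[0];print(r_,(ray(np.c_[row,0*row+r_],T,k,.029)@ey)[[i for i in range(len(row)) if i==0 or i==len(row)-1 or row[i]-row[i-1]>1 or row[min(i+1,len(row)-1)]-row[i]>1]].round(4))
# blue stamp block top
wd=(g[...,0]>8)&(g[...,0]<25)&(g[...,1]>60)&(g[...,2]>100)
m=comp(wd,(322,300));t,_=top(m,.020,.004);r=cv2.minAreaRect((t*1e4).astype(np.float32));print('block',len(t),np.array(r[0])/1e4,np.array(r[1])/10,r[2])
E
python3 m1.py
```

```text
yaw 19.26302209996857 walls X [0.53539265 0.53837092 0.54138184] [0.57789001 0.58061557 0.58394059]
closed 331 300 mean [0.5416 0.1518] rect [0.5403 0.1506] [47.9  7.8] 19.0 railXY range [0.5358 0.5836] [-0.0394 -0.0322]
open 309 309 mean [ 0.6174 -0.0684] rect [ 0.617  -0.0684] [36.3  7.5] 19.2 railXY range [0.5418 0.578 ] [-0.2718 -0.2645]
red 298 275 mean [0.5732 0.0572] rect [0.5732 0.0573] [13.2 13.4] 19.3 railXY range [0.5534 0.5665] [-0.1417 -0.1283]
orange 428 294 mean [0.5582 0.099 ] rect [0.558 0.099] [12.8 14.5] 20.2 railXY range [0.553  0.5659] [-0.0977 -0.0836]
bar 2230 2074 mean [0.6067 0.0399] rect [0.6037 0.0384] [ 22. 118.] 19.3 railXY range [0.5727 0.5935] [-0.2207 -0.105 ]
blue stamp 425 215 mean [ 0.4375 -0.018 ] rect [ 0.4377 -0.0179] [15.8 14.1] 32.6 railXY range [0.3992 0.415 ] [-0.1685 -0.1542]
bar row129 cols [263 379] [365 391]
126 [-0.1032 -0.1972 -0.2099 -0.2218]
129 [-0.104  -0.1973 -0.2101 -0.2211]
132 [-0.1039 -0.1965 -0.2093 -0.2203]
block 673 [ 0.43743921 -0.01799636] [36.0390686  34.03063354] 32.49915313720703
```

Run:
```python
from h import *
from cell import sense
s=sense();print(plan([.5733,.0573,.15],19.25,s),plan([.5733,.0573,.034],19.25,s))
```

```text
(array([ 0.3723, -0.1657,  0.5379]), np.float64(0.0093), np.float64(20.09)) (array([ 0.3734, -0.1655,  1.3113]), np.float64(0.0093), np.float64(20.09))
```

Call:
move_arm(translation=[[0.37,-0.166,0.2],[0.373,-0.166,0.5],[0.373,-0.166,0.75],[0.373,-0.166,0.75],[0.373,-0.166,0.75]], rot=[[0,0,0.0093],[0,0,0.0093],[0,0,0.0093],[0,0,0.0093],[0,0,0.0093]], fingers=[34,34,34,34,34])

```text
clock: 2.07
eef_pos: [0.571, 0.056, 0.1147]
orientation: [[0.945, 0.328, -0.007], [0.328, -0.945, -0.001], [-0.007, -0.002, -1.0]]
wrist_force: [-0.9, -0.8, -0.4]
finger_gap: 0.034
gripper_force: 0.0
```

Run:
```python
from h import *
from cell import sense
s=sense();print(s['clock'],s['eef_pos'],plan([.5733,.0573,.034],19.25,s))
```

```text
2.0667 [0.57104622 0.05598231 0.11472592] (array([ 0.021 , -0.0025,  0.538 ]), np.float64(-0.0013), np.float64(19.13))
```

Call:
move_arm(translation=[[0,0,0.2],[0,0,0.4],[0,0,0.5],[0,0,0.5],[0,0,0.5]], rot=[[0,0,0],[0,0,0],[0,0,0],[0,0,0],[0,0,0]], fingers=[34,34,34,34,34])

```text
clock: 2.48
eef_pos: [0.574, 0.0562, 0.045]
orientation: [[0.945, 0.327, 0.0], [0.327, -0.945, -0.0], [0.0, 0.0, -1.0]]
wrist_force: [0.2, 0.1, 0.8]
finger_gap: 0.0338
gripper_force: 0.0
```

Run:
```python
from h import *
from cell import sense
s=sense();print(s['clock'],s['eef_pos'],s['orientation'],plan([.5733,.0573,.034],19.25,s))
```

```text
2.4833 [0.5740169  0.05620499 0.04500844] [[ 9.44855835e-01  3.27486482e-01  2.36891471e-04]
 [ 3.27486492e-01 -9.44855861e-01 -5.75003447e-06]
 [ 2.21945236e-04  8.30117104e-05 -9.99999972e-01]] (array([-0.0021, -0.0085,  0.0734]), np.float64(-0.0015), np.float64(19.12))
```

Call:
move_arm(translation=[[-0.002,-0.008,0.06],[-0.002,-0.008,0.07],[-0.002,-0.008,0.07],[-0.002,-0.008,0.07],[-0.002,-0.008,0.07],[-0.002,-0.008,0.07],[-0.002,-0.008,0.07]], rot=[[0,0,-0.0015],[0,0,-0.0015],[0,0,-0.0015],[0,0,-0.0015],[0,0,-0.0015],[0,0,-0.0015],[0,0,-0.0015]], fingers=[34,34,10,10,10,10,10], grip_force=40)

```text
clock: 3.07
eef_pos: [0.5738, 0.0581, 0.0341]
orientation: [[0.944, 0.331, 0.001], [0.331, -0.944, -0.0], [0.001, 0.001, -1.0]]
wrist_force: [-0.8, -2.0, 5.8]
finger_gap: 0.0135
gripper_force: 40.2
```

Call:
move_arm(translation=[[0,0.04,0],[0,0.1,0],[0,0.17,0],[0,0.24,0],[0,0.29,0],[0,0.32,0],[0,0.32,0]], rot=[[0,0,0],[0,0,0],[0,0,0],[0,0,0],[0,0,0],[0,0,0],[0,0,0]], fingers=[10,10,10,10,10,10,10])

```text
clock: 3.65
eef_pos: [0.5894, 0.0134, 0.0341]
orientation: [[0.944, 0.331, 0.001], [0.331, -0.944, 0.003], [0.001, -0.002, -1.0]]
wrist_force: [-2.4, 6.6, 8.8]
finger_gap: 0.0138
gripper_force: 40.7
```

Call:
move_arm(translation=[[0,0.02,0],[0,0.04,0],[0,0.06,0],[0,0.08,0],[0,0.09,0],[0,0.1,0],[0,0.1,0]], rot=[[0,0,0],[0,0,0],[0,0,0],[0,0,0],[0,0,0],[0,0,0],[0,0,0]], fingers=[10,10,10,10,10,10,10])

```text
clock: 4.23
eef_pos: [0.5941, 0.0, 0.0341]
orientation: [[0.943, 0.332, 0.0], [0.332, -0.943, 0.003], [0.001, -0.003, -1.0]]
wrist_force: [-3.2, 6.8, 7.7]
finger_gap: 0.0134
gripper_force: 40.7
```

Call:
move_arm(translation=[[0,0.007,0],[0,0.014,0],[0,0.02,0],[0,0.02,0]], rot=[[0,0,0],[0,0,0],[0,0,0],[0,0,0]], fingers=[10,10,10,10])

```text
clock: 4.57
eef_pos: [0.5951, -0.0026, 0.0341]
orientation: [[0.943, 0.332, 0.0], [0.332, -0.943, 0.003], [0.001, -0.003, -1.0]]
wrist_force: [-2.8, 7.0, 6.9]
finger_gap: 0.0131
gripper_force: 40.7
```

Call:
move_arm(translation=[[0,0.007,0],[0,0.014,0],[0,0.014,0]], rot=[[0,0,0],[0,0,0],[0,0,0]], fingers=[10,10,10])

```text
clock: 4.82
eef_pos: [0.5957, -0.0046, 0.0341]
orientation: [[0.943, 0.332, 0.0], [0.332, -0.943, 0.003], [0.001, -0.003, -1.0]]
wrist_force: [-2.5, 5.7, 8.6]
finger_gap: 0.0138
gripper_force: 40.7
```

Call:
move_arm(translation=[[0,0.007,0],[0,0.007,0]], rot=[[0,0,0],[0,0,0]], fingers=[10,10])

```text
clock: 4.98
eef_pos: [0.5961, -0.0056, 0.0341]
orientation: [[0.943, 0.332, 0.0], [0.332, -0.943, 0.003], [0.001, -0.003, -1.0]]
wrist_force: [-2.4, 7.0, 8.2]
finger_gap: 0.0134
gripper_force: 40.7
```

Call:
move_arm(translation=[[0,0.007,0],[0,0.007,0]], rot=[[0,0,0],[0,0,0]], fingers=[10,10])

```text
clock: 5.15
eef_pos: [0.5964, -0.0065, 0.0341]
orientation: [[0.943, 0.332, 0.0], [0.332, -0.943, 0.003], [0.001, -0.003, -1.0]]
wrist_force: [-2.4, 5.9, 7.5]
finger_gap: 0.0134
gripper_force: 40.7
```

Call:
move_arm(translation=[[0,0.007,0],[0,0.007,0]], rot=[[0,0,0],[0,0,0]], fingers=[10,10])

```text
clock: 5.32
eef_pos: [0.5968, -0.0075, 0.0341]
orientation: [[0.943, 0.332, 0.0], [0.332, -0.943, 0.003], [0.001, -0.003, -1.0]]
wrist_force: [-3.6, 6.7, 8.3]
finger_gap: 0.0131
gripper_force: 40.7
```

Call:
move_arm(translation=[[0,0.007,0],[0,0.007,0]], rot=[[0,0,0],[0,0,0]], fingers=[10,10])

```text
clock: 5.48
eef_pos: [0.5971, -0.0085, 0.0341]
orientation: [[0.943, 0.332, 0.0], [0.332, -0.943, 0.003], [0.001, -0.003, -1.0]]
wrist_force: [-2.8, 6.7, 8.2]
finger_gap: 0.0132
gripper_force: 40.7
```

Call:
move_arm(translation=[[0,0.005,0],[0,0.005,0]], rot=[[0,0,0],[0,0,0]], fingers=[10,10])

```text
clock: 5.65
eef_pos: [0.5973, -0.009, 0.034]
orientation: [[0.943, 0.332, 0.0], [0.332, -0.943, 0.003], [0.001, -0.003, -1.0]]
wrist_force: [-3.4, 7.5, 8.3]
finger_gap: 0.0134
gripper_force: 40.7
```

Call:
move_arm(translation=[[0,0.005,0],[0,0.005,0]], rot=[[0,0,0],[0,0,0]], fingers=[10,10])

```text
clock: 5.82
eef_pos: [0.5973, -0.0091, 0.0341]
orientation: [[0.943, 0.332, -0.0], [0.332, -0.943, 0.005], [0.001, -0.004, -1.0]]
wrist_force: [-3.6, 11.3, 9.4]
finger_gap: 0.0134
gripper_force: 40.9
```

Run:
```python
from cell import sense
s=sense();print(s['eef_pos'],s['wrist_force'])
```

```text
[ 0.59733601 -0.00908581  0.03410574] [-3.5942124  11.26416112  9.44229551]
```

The stop is felt: the force rose by about 4 N with no motion, at a travel of about 71 mm. I back off 2 mm to mid-notch and start sideways.

Call:
move_arm(translation=[[0,-0.01,0],[0,-0.017,0],[0,-0.017,0],[0.01,-0.017,0],[0.02,-0.017,0],[0.02,-0.017,0]], rot=[[0,0,0],[0,0,0],[0,0,0],[0,0,0],[0,0,0],[0,0,0]], fingers=[10,10,10,10,10,10])

```text
clock: 6.32
eef_pos: [0.5997, -0.0064, 0.034]
orientation: [[0.943, 0.332, 0.0], [0.332, -0.943, 0.003], [0.001, -0.003, -1.0]]
wrist_force: [-2.6, 8.0, 8.4]
finger_gap: 0.0132
gripper_force: 40.7
```

Call:
move_arm(translation=[[0.015,0,0],[0.03,0,0],[0.03,0,0]], rot=[[0,0,0],[0,0,0],[0,0,0]], fingers=[10,10,10])

```text
clock: 6.57
eef_pos: [0.604, -0.0048, 0.0341]
orientation: [[0.943, 0.332, 0.0], [0.332, -0.943, 0.003], [0.001, -0.003, -1.0]]
wrist_force: [-2.2, 7.6, 8.4]
finger_gap: 0.0134
gripper_force: 40.7
```

Call:
move_arm(translation=[[0.015,0,0],[0.025,0,0],[0.025,0,0]], rot=[[0,0,0],[0,0,0],[0,0,0]], fingers=[10,10,10])

```text
clock: 6.82
eef_pos: [0.6075, -0.0036, 0.0341]
orientation: [[0.943, 0.332, 0.0], [0.332, -0.943, 0.003], [0.001, -0.003, -1.0]]
wrist_force: [-2.6, 7.2, 6.9]
finger_gap: 0.0134
gripper_force: 40.7
```

Call:
move_arm(translation=[[0.005,0,0],[0.01,0,0],[0.01,0,0]], rot=[[0,0,0],[0,0,0],[0,0,0]], fingers=[10,10,10])

```text
clock: 7.07
eef_pos: [0.6087, -0.0031, 0.034]
orientation: [[0.943, 0.332, 0.0], [0.332, -0.943, 0.003], [0.001, -0.003, -1.0]]
wrist_force: [-2.5, 5.9, 7.1]
finger_gap: 0.013
gripper_force: 40.8
```

Call:
move_arm(translation=[[0.003,0,0],[0.003,0,0]], rot=[[0,0,0],[0,0,0]], fingers=[10,10])

```text
clock: 7.23
eef_pos: [0.6089, -0.0031, 0.0341]
orientation: [[0.943, 0.332, -0.0], [0.332, -0.943, 0.003], [0.001, -0.003, -1.0]]
wrist_force: [-4.2, 6.3, 8.4]
finger_gap: 0.0138
gripper_force: 40.8
```

Fully in (13 mm). Now I ease +y until the notch side takes the spring.

Call:
move_arm(translation=[[-0.002,-0.007,0],[-0.002,-0.014,0],[-0.002,-0.017,0],[-0.002,-0.017,0]], rot=[[0,0,0],[0,0,0],[0,0,0],[0,0,0]], fingers=[10,10,10,10])

```text
clock: 7.57
eef_pos: [0.6081, -0.0009, 0.0341]
orientation: [[0.943, 0.332, 0.0], [0.332, -0.943, 0.003], [0.001, -0.002, -1.0]]
wrist_force: [-3.3, 6.3, 6.8]
finger_gap: 0.0131
gripper_force: 40.7
```

Call:
move_arm(translation=[[0,-0.004,0],[0,-0.007,0],[0,-0.007,0]], rot=[[0,0,0],[0,0,0],[0,0,0]], fingers=[10,10,10])

```text
clock: 7.82
eef_pos: [0.608, -0.0008, 0.0341]
orientation: [[0.943, 0.331, 0.001], [0.331, -0.943, 0.001], [0.001, -0.001, -1.0]]
wrist_force: [-2.0, 1.9, 5.7]
finger_gap: 0.0135
gripper_force: 40.5
```

Call:
move_arm(translation=[[0,0,0],[0,0,0],[0,0,0],[0,0,-0.1],[0,0,-0.35],[0,0,-0.62],[0,0,-0.9],[0,0,-0.9]], rot=[[0,0,0],[0,0,0],[0,0,0],[0,0,0],[0,0,0],[0,0,0],[0,0,0],[0,0,0]], fingers=[36,36,36,36,36,36,36,36])

```text
clock: 8.48
eef_pos: [0.6112, -0.0014, 0.1764]
orientation: [[0.944, 0.331, 0.011], [0.331, -0.944, 0.0], [0.01, 0.004, -1.0]]
wrist_force: [0.3, -0.1, 1.0]
finger_gap: 0.036
gripper_force: 0.0
```

Run:
```python
from h import *
from cell import sense,vision
s=sense();print(s['clock'],s['eef_pos'],s['wrist_force'])
# blue stamp: tool y along a handle side; stamp yaw 32.5 mod 90
for yaw in(32.5,):
  print(plan([.4375,-.018,.17],yaw,s))
```

```text
8.4833 [ 0.6112013  -0.00141561  0.17641379] [ 0.29329748 -0.05774533  0.98362562]
(array([-1.1297, -0.279 ,  0.0301]), np.float64(-0.1464), np.float64(19.33))
```

Call:
move_arm(translation=[[-0.27,-0.07,0],[-0.5,-0.14,0],[-0.7,-0.2,0],[-0.9,-0.25,0],[-1,-0.27,0],[-1,-0.28,0],[-1,-0.28,0],[-1,-0.28,0],[-1,-0.28,0],[-1,-0.28,0]], rot=[[0,0,0.07],[0,0,0.15],[0,0,0.23],[0,0,0.31],[0,0,0.39],[0,0,0.47],[0,0,0.55],[0,0,0.63],[0,0,0.71],[0,0,0.79]], fingers=[36,36,36,36,36,36,36,36,36,36])

```text
clock: 9.32
eef_pos: [0.4046, -0.1334, 0.1686]
orientation: [[0.912, -0.408, 0.044], [-0.41, -0.901, 0.14], [-0.018, -0.146, -0.989]]
wrist_force: [0.3, -1.6, 0.7]
finger_gap: 0.0357
gripper_force: 0.0
```

Run:
```python
from h import *
from cell import sense,vision
s=sense();c=vision.get_calibration('wrist');p,d=vision.camera('wrist')
print(s['clock'],s['eef_pos'],plan([.4375,-.018,.09],-57.5,s))
T=c['T'];k=[c['vfov'],c['cx'],c['cy']]
P=points(p,d,T,k)
for nm,h,z in(('red',.065,.5),('blue',.064,0)):
    m=mask(p,nm,120,60)&(abs(P[...,2]-h)<.004)
    n,l,st,ce=cv2.connectedComponentsWithStats(m.astype('uint8'))
    for i in range(1,n):
        if st[i,4]>40:
            v,u=np.nonzero(l==i);t=ray(np.c_[u,v],T,k,h);r=cv2.minAreaRect((t*1e4).astype(np.float32));print(nm,st[i,4],np.array(r[0])/1e4,np.array(r[1])/10,r[2])
cv2.imwrite('pics/w2.png',p[:,:,::-1])
```

```text
9.3167 [ 0.40463682 -0.1334197   0.16855648] (array([-0.1064, -0.7065,  0.6355]), np.float64(0.3698), np.float64(-24.22))
red 487 [ 0.60513994 -0.00303689] [17.35929565 14.85091248] 20.011058807373047
blue 332 [ 0.43611016 -0.01981089] [14.67667084 15.97057648] 32.333518981933594
```

View pics/w2.png

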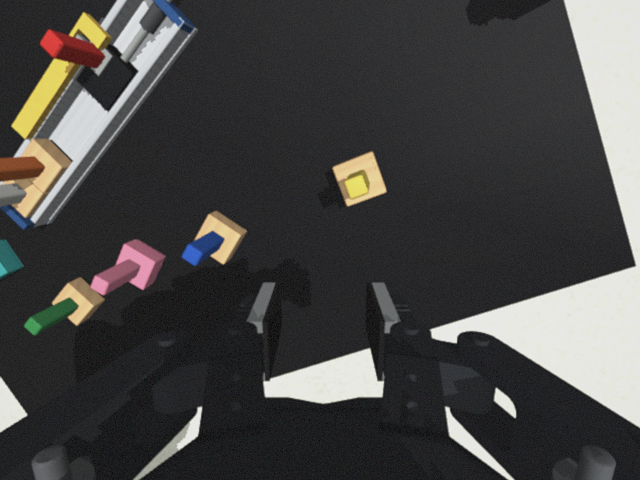

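The handle stays hooked: red post at (70,47), tongue in the yellow notch, follower at (108,80). The blue stamp's handle is at (203,248). The arm is still lagging and tilted, so I let it settle.

Call:
move_arm(translation=[[0,0,0],[0,0,0]], rot=[[0,0,0],[0,0,0]], fingers=[36,36])

```text
clock: 9.53
eef_pos: [0.4049, -0.1329, 0.1685]
orientation: [[0.913, -0.406, 0.043], [-0.408, -0.902, 0.14], [-0.018, -0.145, -0.989]]
wrist_force: [0.1, 0.1, -0.7]
finger_gap: 0.0358
gripper_force: 0.0
```

Run:
```python
from h import *
from cell import sense
s=sense();print(s['clock'],s['eef_pos'],s['joints'],s['dq'],s['orientation'],plan([.437,-.0185,.12],-57.5,s))
```

```text
9.5333 [ 0.40493824 -0.13288206  0.16851819] [-24.1538       6.57728036 -19.69015717  64.77564446   8.32998412
 179.94328122] [ 1.3895227   0.19842045  0.33287777 -0.10346248 -0.11874897  0.03768953] [[ 0.91270188 -0.40637365  0.04284543]
 [-0.40822675 -0.90214951  0.1395607 ]
 [-0.01806081 -0.14486796 -0.98928615]] (array([-0.1104, -0.7279,  0.4356]), np.float64(0.3711), np.float64(-24.1))
```

Joint 6 hit its 180° limit, so I turn the other way (yaw +122.5).

```bash
cat >> h.py <<'E'
from scipy.spatial.transform import Rotation as Ro
def down(yaw):
    a=np.radians(yaw);c,s=np.cos(a),np.sin(a);return np.array([[c,s,0],[s,-c,0],[0,0,-1.]])
def plan6(target,yaw,s):
    R=np.array(s['orientation'])
    return (R.T@(np.array(target)-s['eef_pos'])/.15).round(4),(Ro.from_matrix(R.T@down(yaw)).as_rotvec(degrees=True)/90).round(4)
E
python3 - <<'E'
from h import *
from cell import sense
s=sense();print(plan6([.437,-.0185,.15],50,s))
E
```

```text
(array([-0.114 , -0.7569,  0.2377]), array([-0.0867, -0.05  , -0.8226]))
```

Call:
move_arm(translation=[[0,0,0],[-0.01,-0.1,0.02],[-0.02,-0.18,0.04],[-0.04,-0.27,0.08],[-0.05,-0.36,0.11],[-0.06,-0.45,0.14],[-0.08,-0.54,0.17],[-0.09,-0.63,0.2],[-0.1,-0.72,0.22],[-0.114,-0.757,0.238]], rot=[[-0.01,-0.005,-0.079],[-0.017,-0.01,-0.158],[-0.025,-0.014,-0.237],[-0.033,-0.019,-0.316],[-0.042,-0.024,-0.395],[-0.05,-0.029,-0.474],[-0.058,-0.034,-0.553],[-0.067,-0.038,-0.632],[-0.075,-0.043,-0.711],[-0.083,-0.048,-0.79]], fingers=[36,36,36,36,36,36,36,36,36,36])

```text
clock: 10.37
eef_pos: [0.4379, -0.016, 0.1499]
orientation: [[0.674, 0.739, -0.001], [0.739, -0.674, 0.006], [0.003, -0.005, -1.0]]
wrist_force: [0.8, -0.1, 0.2]
finger_gap: 0.0361
gripper_force: 0.0
```

Run:
```python
from h import *
from cell import sense
s=sense();print(s['clock'],s['eef_pos'],s['joints'],plan6([.437,-.0185,.12],122.5,s))
```

```text
10.3667 [ 0.43794539 -0.0159725   0.14992873] [ -2.32794755   7.89385049 -20.52241299  61.67881554   0.341697
 130.04455492] (array([-0.0174,  0.0077,  0.1994]), array([-0.0013, -0.004 , -0.8319]))
```

Call:
move_arm(translation=[[0,0,0],[0,0,0],[-0.01,0,0],[-0.015,0.005,0],[-0.015,0.007,0],[-0.015,0.007,0],[-0.015,0.007,0],[-0.015,0.007,0],[-0.015,0.007,0],[-0.015,0.007,0]], rot=[[0,0,-0.079],[0,0,-0.158],[0,0,-0.237],[0,0,-0.316],[0,0,-0.395],[0,0,-0.474],[0,0,-0.553],[0,0,-0.632],[0,0,-0.711],[0,0,-0.79]], fingers=[36,36,36,36,36,36,36,36,36,36])

```text
clock: 11.2
eef_pos: [0.4365, -0.0196, 0.1499]
orientation: [[-0.48, 0.877, -0.002], [0.877, 0.48, 0.006], [0.007, 0.001, -1.0]]
wrist_force: [-0.5, -0.4, -0.8]
finger_gap: 0.0357
gripper_force: 0.0
```

Run:
```python
from h import *
from cell import sense,vision
s=sense();c=vision.get_calibration('wrist');p,d=vision.camera('wrist');s=sense()
print(s['clock'],s['eef_pos'])
T=c['T'];k=[c['vfov'],c['cx'],c['cy']];P=points(p,d,T,k)
m=mask(p,'blue',120,60);n,l,st,ce=cv2.connectedComponentsWithStats((m&(abs(P[...,2]-.064)<.004)).astype('uint8'))
for i in range(1,n):
    if st[i,4]>40:
        v,u=np.nonzero(l==i);t=ray(np.c_[u,v],T,k,.064);r=cv2.minAreaRect((t*1e4).astype(np.float32));print('top',st[i,4],ce[i],np.array(r[0])/1e4,np.array(r[1])/10,r[2])
print(plan6([.4373,-.0182,.033],122.5,s))
```

```text
11.25 [ 0.4364579  -0.01960392  0.1499103 ]
top 411 [322.95863747 243.28223844] [ 0.43620605 -0.01747274] [12.80321045 14.69086761] 33.356510162353516
(array([3.000e-04, 8.500e-03, 7.794e-01]), array([ 0.0009, -0.0042, -0.0367]))
```

Call:
move_arm(translation=[[0.002,0.006,0.2],[0.002,0.006,0.45],[0.002,0.006,0.65],[0.002,0.006,0.77],[0.002,0.006,0.77],[0.002,0.006,0.77]], rot=[[0,0,-0.038],[0,0,-0.038],[0,0,-0.038],[0,0,-0.038],[0,0,-0.038],[0,0,-0.038]], fingers=[36,36,36,36,36,36])

```text
clock: 11.75
eef_pos: [0.4361, -0.0185, 0.0341]
orientation: [[-0.524, 0.852, -0.004], [0.852, 0.524, 0.007], [0.008, -0.0, -1.0]]
wrist_force: [-0.3, -1.2, 0.5]
finger_gap: 0.036
gripper_force: 0.0
```

Call:
move_arm(translation=[[0,0,0],[0,0,0],[0,0,0],[0,0,0],[0,0,0],[0,0,0]], rot=[[0,0,0],[0,0,0],[0,0,0],[0,0,0],[0,0,0],[0,0,0]], fingers=[10,10,10,10,10,10], grip_force=30)

```text
clock: 12.25
eef_pos: [0.4376, -0.0192, 0.0355]
orientation: [[-0.524, 0.852, 0.0], [0.852, 0.524, 0.007], [0.005, 0.004, -1.0]]
wrist_force: [-0.0, 0.2, 7.1]
finger_gap: 0.0134
gripper_force: 35.5
```

Call:
move_arm(translation=[[0,0,-0.1],[0,0,-0.3],[0,0,-0.45],[0,0,-0.45]], rot=[[0,0,0],[0,0,0],[0,0,0],[0,0,0]], fingers=[10,10,10,10])

```text
clock: 12.58
eef_pos: [0.4391, -0.0198, 0.106]
orientation: [[-0.524, 0.852, 0.004], [0.852, 0.524, 0.006], [0.003, 0.007, -1.0]]
wrist_force: [1.2, -0.5, -1.4]
finger_gap: 0.0135
gripper_force: 34.4
```

Run:
```python
from h import *
from cell import sense
z=np.load('pics/w1.npz');p,T,k=z['p'],z['T'],z['k'];m=mask(p,'yellow',120,60)
a=np.radians(19.25);ex=np.array([np.cos(a),np.sin(a)]);ey=np.array([-ex[1],ex[0]])
for u in(280,310,350,385):
    v=np.nonzero(m[100:160,u])[0]+100;print(u,(ray([[u,v[0]-.5],[u,v[-1]+.5]],T,k,.029)@ex-.5597).round(4))
s=sense();t=.5597*ex+(-.1373+.009)*ey;print(t,s['eef_pos'],s['finger_gap'],plan6([*t,.10],109.25,s))
```

```text
280 [0.0345 0.0197]
310 [0.035  0.0193]
350 [0.0347 0.02  ]
385 [0.0344 0.0116]
[0.57070593 0.06340123] [ 0.43908631 -0.01977149  0.10598753] 0.013495317837740524 (array([0.0125, 1.0376, 0.0469]), array([ 0.0041, -0.0024,  0.1371]))
```

Call:
move_arm(translation=[[0,0.1,-0.1],[0,0.35,-0.13],[0.01,0.6,-0.13],[0.01,0.85,-0.13],[0.012,1,-0.13],[0.012,1,-0.13],[0.012,1,-0.13]], rot=[[0,0,0.03],[0,0,0.08],[0.002,-0.001,0.137],[0.004,-0.002,0.137],[0.004,-0.002,0.137],[0.004,-0.002,0.137],[0.004,-0.002,0.137]], fingers=[10,10,10,10,10,10,10])

```text
clock: 13.17
eef_pos: [0.5637, 0.061, 0.1207]
orientation: [[-0.331, 0.944, -0.008], [0.944, 0.331, 0.001], [0.003, -0.007, -1.0]]
wrist_force: [-0.4, -0.4, -0.6]
finger_gap: 0.0135
gripper_force: 34.4
```

Run:
```python
from h import *
from cell import sense,vision
a=np.radians(19.25);ex=np.array([np.cos(a),np.sin(a)]);ey=np.array([-ex[1],ex[0]])
s=sense();c=vision.get_calibration('wrist');p,d=vision.camera('wrist')
T=c['T'];k=[c['vfov'],c['cx'],c['cy']];P=points(p,d,T,k);g=cv2.cvtColor(p,cv2.COLOR_RGB2HSV)
cv2.imwrite('pics/w3.png',p[:,:,::-1])
t=.5600*ex+(-.1373+.009)*ey;print(s['clock'],s['eef_pos'],plan6([*t,.075],109.25,s))
m=mask(p,'orange',120,60)&(abs(P[...,2]-.07)<.004);v,u=np.nonzero(m)
if len(u): q=ray(np.c_[u,v],T,k,.07);print('orange XY rail',len(u),np.median(q@ex)-.56,np.median(q@ey)+.1373)
m=mask(p,'red',120,60)&(abs(P[...,2]-.065)<.004);v,u=np.nonzero(m)
if len(u): q=ray(np.c_[u,v],T,k,.065);print('red rail',len(u),np.median(q@ex)-.56,np.median(q@ey)+.1373)
```

```text
13.1667 [0.56370777 0.06102444 0.12068464] (array([-0.0015,  0.0534,  0.3042]), array([-0.0045, -0.0021,  0.001 ]))
orange XY rail 643 -0.0002571595384966985 0.04821204984350491
```

View pics/w3.png

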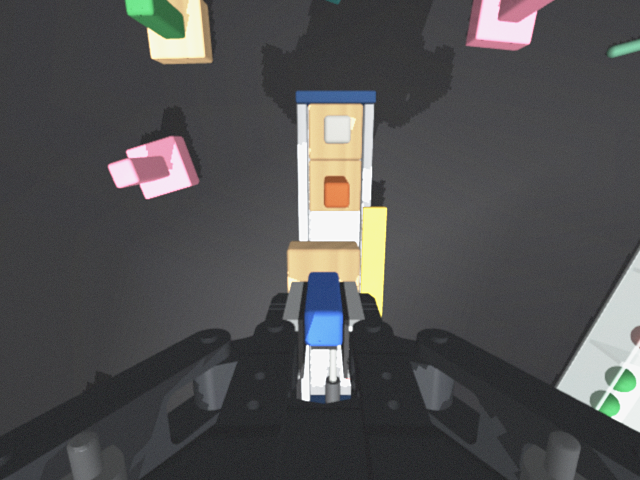

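The held stamp's block is at (288–360, 245) and the rail's channel at (299–373). The block is still about 8 mm to the left, as computed. Next: align and lower partway.

Call:
move_arm(translation=[[-0.001,0.053,0],[-0.001,0.053,0.1],[-0.001,0.053,0.2],[-0.001,0.053,0.25],[-0.001,0.053,0.25],[-0.001,0.053,0.25]], rot=[[-0.004,-0.002,0],[-0.004,-0.002,0],[-0.004,-0.002,0],[-0.004,-0.002,0],[-0.004,-0.002,0],[-0.004,-0.002,0]], fingers=[10,10,10,10,10,10])

```text
clock: 13.72
eef_pos: [0.5704, 0.0626, 0.0843]
orientation: [[-0.33, 0.944, -0.0], [0.944, 0.33, 0.0], [0.0, -0.0, -1.0]]
wrist_force: [0.1, 0.1, 0.0]
finger_gap: 0.0133
gripper_force: 34.4
```

Run:
```python
from h import *
from cell import sense,vision
a=np.radians(19.25);ex=np.array([np.cos(a),np.sin(a)]);ey=np.array([-ex[1],ex[0]])
s=sense();c=vision.get_calibration('wrist');p,d=vision.camera('wrist')
T=c['T'];k=[c['vfov'],c['cx'],c['cy']];P=points(p,d,T,k);g=cv2.cvtColor(p,cv2.COLOR_RGB2HSV)
cv2.imwrite('pics/w4.png',p[:,:,::-1])
t=.5600*ex+(-.1373+.009)*ey;print(s['clock'],s['eef_pos'],s['wrist_force'],plan6([*t,.0415],109.25,s))
ht=s['eef_pos'][2]-.0355+.020
wd=(g[...,0]>8)&(g[...,0]<25)&(g[...,1]>60)&(g[...,2]>100)
for nm,h in(('held',ht),('row',.026)):
    m=wd&(abs(P[...,2]-h)<.004);m[:,:220]=0;m[:,420:]=0;v,u=np.nonzero(m);q=ray(np.c_[u,v],T,k,h)
    X=q@ex-.56;Y=q@ey+.1373;print(nm,h,len(u),'X',np.percentile(X,[1,99]).round(4),'Y',np.percentile(Y,[1,99]).round(4),'rows',v.min(),v.max())
    for r in np.unique(v)[::8]:
        w=v==r;print(r,u[w].min(),u[w].max(),X[w].min().round(4),X[w].max().round(4))
```

```text
13.7167 [0.57043047 0.06261162 0.08429406] [0.12887746 0.12304833 0.03513411] (array([0.0044, 0.0055, 0.2853]), array([-0., -0., -0.]))
held 0.06879405762843212 3071 X [-0.0159  0.016 ] Y [0.0116 0.0548] rows 137 290
137 339 339 0.0067 0.0067
192 308 337 -0.0066 0.0061
200 308 338 -0.0067 0.0066
208 308 338 -0.0067 0.0067
216 308 338 -0.0068 0.0067
250 288 358 -0.0161 0.0161
258 288 358 -0.0162 0.0162
266 288 358 -0.0163 0.0163
274 288 358 -0.0164 0.0164
282 356 356 0.0156 0.0156
row 0.026 5183 X [-0.0167  0.0189] Y [0.0314 0.0986] rows 94 245
94 292 353 -0.0163 0.0156
102 291 355 -0.0169 0.0167
110 291 354 -0.017 0.0163
118 292 354 -0.0165 0.0164
126 292 354 -0.0166 0.0165
134 292 354 -0.0167 0.0166
142 292 354 -0.0168 0.0167
150 292 354 -0.0169 0.0168
158 293 353 -0.0164 0.0163
166 293 353 -0.0165 0.0164
174 293 353 -0.0166 0.0165
182 300 353 -0.0128 0.0166
190 293 353 -0.0168 0.0167
198 293 353 -0.0169 0.0168
206 300 352 -0.013 0.0164
214 298 352 -0.0142 0.0165
222 356 356 0.0188 0.0188
230 356 356 0.019 0.019
239 356 356 0.0191 0.0191
```

View pics/w4.png

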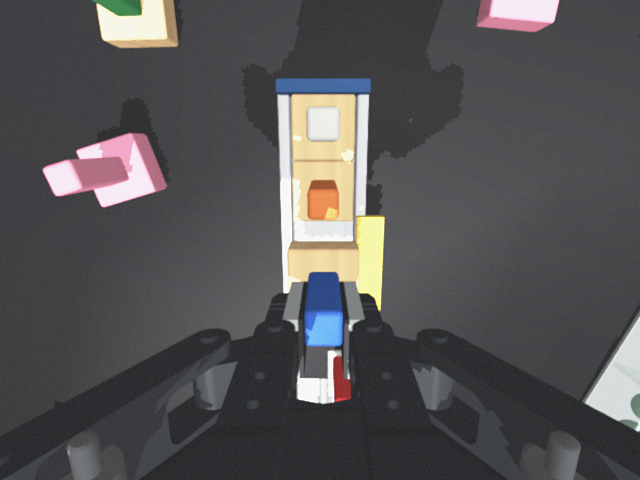

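The held block (288–358) is centred over the rail's row (292–354), both within 0.2 mm of rail x = 0. Lowering.

Call:
move_arm(translation=[[0,0.001,0.08],[0,0.001,0.15],[0,0.001,0.17],[0,0.001,0.19],[0,0.001,0.21],[0,0.001,0.21]], rot=[[0,0,0],[0,0,0],[0,0,0],[0,0,0],[0,0,0],[0,0,0]], fingers=[10,10,10,10,10,10])

```text
clock: 14.27
eef_pos: [0.5708, 0.063, 0.0524]
orientation: [[-0.33, 0.944, -0.0], [0.944, 0.33, 0.0], [0.0, -0.0, -1.0]]
wrist_force: [0.4, -0.0, 0.1]
finger_gap: 0.0136
gripper_force: 34.4
```

Call:
move_arm(translation=[[0,0,0.02],[0,0,0.04],[0,0,0.055],[0,0,0.06],[0,0,0.06]], rot=[[0,0,0],[0,0,0],[0,0,0],[0,0,0],[0,0,0]], fingers=[10,10,10,10,10])

```text
clock: 14.68
eef_pos: [0.5708, 0.063, 0.0434]
orientation: [[-0.33, 0.944, -0.0], [0.944, 0.33, 0.0], [0.0, -0.0, -1.0]]
wrist_force: [0.2, -0.3, -0.9]
finger_gap: 0.0131
gripper_force: 34.4
```

Call:
move_arm(translation=[[0,0,0.005],[0,0,0.007],[0,0,0.007]], rot=[[0,0,0],[0,0,0],[0,0,0]], fingers=[10,10,10])

```text
clock: 14.93
eef_pos: [0.571, 0.063, 0.0426]
orientation: [[-0.33, 0.944, 0.0], [0.944, 0.33, 0.0], [-0.0, 0.0, -1.0]]
wrist_force: [0.4, 0.6, -0.1]
finger_gap: 0.0136
gripper_force: 34.4
```

Call:
move_arm(translation=[[0,0,0.005],[0,0,0.005]], rot=[[0,0,0],[0,0,0]], fingers=[10,10])

```text
clock: 15.1
eef_pos: [0.571, 0.063, 0.0418]
orientation: [[-0.33, 0.944, 0.0], [0.944, 0.33, 0.0], [-0.0, 0.0, -1.0]]
wrist_force: [-0.3, -0.6, -0.8]
finger_gap: 0.0135
gripper_force: 34.4
```

Call:
move_arm(translation=[[0,0,0.003],[0,0,0.003]], rot=[[0,0,0],[0,0,0]], fingers=[10,10])

```text
clock: 15.27
eef_pos: [0.5711, 0.063, 0.0417]
orientation: [[-0.33, 0.944, 0.001], [0.944, 0.33, 0.0], [-0.0, 0.001, -1.0]]
wrist_force: [-1.0, -0.8, 2.8]
finger_gap: 0.0133
gripper_force: 34.8
```

Floor contact felt (2.8 N). Release and lift.

Call:
move_arm(translation=[[0,0,0],[0,0,0],[0,0,0],[0,0,-0.1],[0,0,-0.3],[0,0,-0.55],[0,0,-0.65],[0,0,-0.65]], rot=[[0,0,0],[0,0,0],[0,0,0],[0,0,0],[0,0,0],[0,0,0],[0,0,0],[0,0,0]], fingers=[30,30,30,30,30,34,34,34])

```text
clock: 15.93
eef_pos: [0.5732, 0.0633, 0.143]
orientation: [[-0.33, 0.944, 0.007], [0.944, 0.33, 0.001], [-0.002, 0.007, -1.0]]
wrist_force: [-0.5, -0.4, 0.4]
finger_gap: 0.0339
gripper_force: 0.0
```

Run:
```python
from h import *
from cell import sense,vision
a=np.radians(19.25);ex=np.array([np.cos(a),np.sin(a)]);ey=np.array([-ex[1],ex[0]])
s=sense();c=vision.get_calibration('wrist');p,d=vision.camera('wrist')
T=c['T'];k=[c['vfov'],c['cx'],c['cy']];P=points(p,d,T,k)
print(s['clock'],s['eef_pos'],s['wrist_force'],plan6([.608,-.0008,.14],19.25,s))
for nm,h in(('orange',.07),('blue',.07),('red',.065)):
    m=mask(p,nm,120,60)&(abs(P[...,2]-h)<.004);v,u=np.nonzero(m)
    if len(u): q=ray(np.c_[u,v],T,k,h);print(nm,len(u),np.median(P[m][:,2]),q.mean(0),(q@ex-.56).mean(),(q@ey+.1373).mean())
```

```text
15.9333 [0.57323958 0.06330061 0.14303267] [-0.52515131 -0.39793731  0.3789571 ] (array([-0.4799,  0.0775,  0.0215]), array([ 0.0042, -0.0027,  1.0003]))
orange 413 0.07067365438766168 [0.55789035 0.10066622] -0.00011313871244130125 0.048406645956978606
blue 437 0.07067477847568646 [0.57119213 0.06544423] 0.0008325650221907792 0.010768473631610079
red 341 0.06569364036101863 [6.06726710e-01 4.10715354e-04] 0.012939434590160242 -0.06234436876298738
```

Call:
move_arm(translation=[[-0.1,0.01,0],[-0.2,0.03,0],[-0.3,0.04,0],[-0.4,0.06,0],[-0.48,0.077,0],[-0.48,0.077,0],[-0.48,0.077,0],[-0.48,0.077,0],[-0.48,0.077,0],[-0.48,0.077,0]], rot=[[0,0,0.079],[0,0,0.158],[0,0,0.237],[0,0,0.316],[0,0,0.395],[0,0,0.474],[0,0,0.553],[0,0,0.632],[0,0,0.711],[0,0,0.79]], fingers=[34,34,34,34,34,34,34,34,34,34])

```text
clock: 16.82
eef_pos: [0.6048, -0.0012, 0.1371]
orientation: [[0.79, 0.613, -0.002], [0.613, -0.79, 0.0], [-0.002, -0.001, -1.0]]
wrist_force: [-0.8, -0.4, -0.6]
finger_gap: 0.0339
gripper_force: 0.0
```

Call:
move_arm(translation=[[0,0,0],[0,0,0],[0,0,0],[0,0,0],[0,0,0]], rot=[[0,0,0.079],[0,0,0.158],[0,0,0.21],[0,0,0.21],[0,0,0.21]], fingers=[34,34,34,34,34])

```text
clock: 17.23
eef_pos: [0.605, -0.0011, 0.1376]
orientation: [[0.943, 0.333, -0.002], [0.333, -0.943, 0.0], [-0.001, -0.001, -1.0]]
wrist_force: [-0.0, 0.9, 0.3]
finger_gap: 0.0337
gripper_force: 0.0
```

Run:
```python
from h import *
from cell import sense
s=sense();print(s['clock'],s['eef_pos'],plan6([.608,-.0008,.034],19.3,s))
```

```text
17.2333 [ 0.60498983 -0.00111872  0.13760321] (array([0.0206, 0.0051, 0.6907]), array([-0.0004,  0.0009,  0.0016]))
```

Go down, check, close gently.

Call:
move_arm(translation=[[0.02,0.005,0.2],[0.02,0.005,0.4],[0.02,0.005,0.6],[0.02,0.005,0.69],[0.02,0.005,0.69],[0.02,0.005,0.69]], rot=[[0,0.001,0.0016],[0,0.001,0.0016],[0,0.001,0.0016],[0,0.001,0.0016],[0,0.001,0.0016],[0,0.001,0.0016]], fingers=[34,34,34,34,34,34])

```text
clock: 17.73
eef_pos: [0.608, -0.0009, 0.0346]
orientation: [[0.944, 0.33, -0.0], [0.33, -0.944, 0.001], [-0.0, -0.001, -1.0]]
wrist_force: [0.1, -0.2, -0.6]
finger_gap: 0.0342
gripper_force: 0.0
```

Call:
move_arm(translation=[[0,0,0],[0,0,0],[0,0,0],[0,0,0],[0,0,0],[0,0,0]], rot=[[0,0,0],[0,0,0],[0,0,0],[0,0,0],[0,0,0],[0,0,0]], fingers=[10,10,10,10,10,10], grip_force=40)

```text
clock: 18.23
eef_pos: [0.6096, -0.0004, 0.0369]
orientation: [[0.945, 0.328, 0.004], [0.328, -0.945, 0.001], [0.004, 0.0, -1.0]]
wrist_force: [-0.9, 4.0, 6.6]
finger_gap: 0.0132
gripper_force: 41.3
```

Call:
move_arm(translation=[[0,0.007,0],[0,0.014,0],[0,0.014,0]], rot=[[0,0,0],[0,0,0],[0,0,0]], fingers=[10,10,10])

```text
clock: 18.48
eef_pos: [0.61, -0.0018, 0.0368]
orientation: [[0.944, 0.329, 0.004], [0.329, -0.944, 0.003], [0.004, -0.001, -1.0]]
wrist_force: [-1.9, 6.4, 6.5]
finger_gap: 0.0132
gripper_force: 41.5
```

```bash
cat > f.py <<'E'
from h import *
from cell import sense
s=sense();a=np.radians(19.25);ex=np.array([np.cos(a),np.sin(a)]);ey=np.array([-ex[1],ex[0]])
e=s['eef_pos'][:2];f=s['wrist_force'][:2]
# relative to the unhooked start grasp (.5738,.0581)
r=e-np.array([.5738,.0581])
print('clock',s['clock'],'railX mm',(r@ex*1e3).round(2),'travel mm',(-r@ey*1e3).round(2),'Fx',(f@ex).round(2),'Fy',(f@ey).round(2),'gap',s['finger_gap'])
E
python3 f.py
```

```text
clock 18.4833 railX mm 14.47 travel mm 68.49 Fx 0.35 Fy 6.63 gap 0.013213038788135083
```

Call:
move_arm(translation=[[-0.01,0.001,0],[-0.025,0.001,0],[-0.035,0.001,0],[-0.035,0.001,0]], rot=[[0,0,0],[0,0,0],[0,0,0],[0,0,0]], fingers=[10,10,10,10])

```text
clock: 18.82
eef_pos: [0.605, -0.0035, 0.0368]
orientation: [[0.944, 0.329, 0.004], [0.329, -0.944, 0.003], [0.005, -0.001, -1.0]]
wrist_force: [-1.6, 6.4, 7.0]
finger_gap: 0.0131
gripper_force: 41.4
```

```bash
python3 f.py
```

```text
clock 18.8167 railX mm 9.13 travel mm 68.44 Fx 0.59 Fy 6.55 gap 0.013099733636133133
```

Call:
move_arm(translation=[[-0.015,0,0],[-0.03,0,0],[-0.042,0,0],[-0.042,0,0]], rot=[[0,0,0],[0,0,0],[0,0,0],[0,0,0]], fingers=[10,10,10,10])

```text
clock: 19.15
eef_pos: [0.599, -0.0056, 0.0369]
orientation: [[0.944, 0.329, 0.004], [0.329, -0.944, 0.003], [0.005, -0.001, -1.0]]
wrist_force: [-2.9, 6.2, 6.7]
finger_gap: 0.0136
gripper_force: 41.4
```

```bash
python3 f.py
```

```text
clock 19.15 railX mm 2.82 travel mm 68.46 Fx -0.71 Fy 6.79 gap 0.013580477615273692
```

Call:
move_arm(translation=[[-0.006,0,0],[-0.009,0,0],[-0.009,0,0]], rot=[[0,0,0],[0,0,0],[0,0,0]], fingers=[10,10,10])

```text
clock: 19.4
eef_pos: [0.598, -0.006, 0.0369]
orientation: [[0.944, 0.329, 0.004], [0.329, -0.944, 0.003], [0.005, -0.001, -1.0]]
wrist_force: [-1.0, 6.9, 7.6]
finger_gap: 0.0129
gripper_force: 41.4
```

```bash
python3 f.py
```

```text
clock 19.4 railX mm 1.76 travel mm 68.48 Fx 1.31 Fy 6.86 gap 0.01290769015472311
```

Call:
move_arm(translation=[[-0.005,0,0],[-0.005,0,0]], rot=[[0,0,0],[0,0,0]], fingers=[10,10])

```text
clock: 19.57
eef_pos: [0.5977, -0.0061, 0.0369]
orientation: [[0.944, 0.329, 0.005], [0.329, -0.944, 0.003], [0.006, -0.001, -1.0]]
wrist_force: [-1.8, 8.2, 6.1]
finger_gap: 0.0131
gripper_force: 41.3
```

```bash
python3 f.py
```

```text
clock 19.5667 railX mm 1.39 travel mm 68.49 Fx 0.96 Fy 8.32 gap 0.013078592790619284
```

Call:
move_arm(translation=[[-0.005,0,0],[-0.005,0,0]], rot=[[0,0,0],[0,0,0]], fingers=[10,10])

```text
clock: 19.73
eef_pos: [0.5976, -0.0062, 0.0369]
orientation: [[0.944, 0.329, 0.006], [0.329, -0.944, 0.003], [0.007, -0.001, -1.0]]
wrist_force: [2.0, 7.7, 4.0]
finger_gap: 0.0133
gripper_force: 41.0
```

```bash
python3 f.py
```

```text
clock 19.7333 railX mm 1.26 travel mm 68.55 Fx 4.42 Fy 6.61 gap 0.013292645154951245
```

Unhooked fully (side limit felt). Easing home.

Call:
move_arm(translation=[[0.005,-0.02,0],[0.005,-0.05,0],[0.005,-0.08,0],[0.005,-0.11,0],[0.005,-0.14,0],[0.005,-0.165,0],[0.005,-0.18,0],[0.005,-0.18,0]], rot=[[0,0,0],[0,0,0],[0,0,0],[0,0,0],[0,0,0],[0,0,0],[0,0,0],[0,0,0]], fingers=[10,10,10,10,10,10,10,10])

```text
clock: 20.4
eef_pos: [0.5887, 0.0196, 0.0369]
orientation: [[0.944, 0.329, 0.005], [0.329, -0.944, 0.003], [0.005, -0.001, -1.0]]
wrist_force: [-0.7, 6.4, 5.6]
finger_gap: 0.0131
gripper_force: 41.3
```

```bash
python3 f.py
```

```text
clock 20.4 railX mm 1.36 travel mm 41.25 Fx 1.49 Fy 6.31 gap 0.013112742736555317
```

Call:
move_arm(translation=[[0,-0.01,0],[0,-0.02,0],[0,-0.03,0],[0,-0.03,0]], rot=[[0,0,0],[0,0,0],[0,0,0],[0,0,0]], fingers=[10,10,10,10])

```text
clock: 20.73
eef_pos: [0.5873, 0.0236, 0.0369]
orientation: [[0.944, 0.329, 0.005], [0.329, -0.944, 0.003], [0.005, -0.001, -1.0]]
wrist_force: [-1.2, 5.3, 6.9]
finger_gap: 0.0131
gripper_force: 41.4
```

```bash
python3 f.py
```

```text
clock 20.7333 railX mm 1.37 travel mm 37.05 Fx 0.57 Fy 5.37 gap 0.013104214230095494
```

Call:
move_arm(translation=[[0,-0.007,0],[0,-0.013,0],[0,-0.013,0]], rot=[[0,0,0],[0,0,0],[0,0,0]], fingers=[10,10,10])

```text
clock: 20.98
eef_pos: [0.5867, 0.0253, 0.0369]
orientation: [[0.944, 0.329, 0.005], [0.329, -0.944, 0.003], [0.005, -0.001, -1.0]]
wrist_force: [-0.7, 5.9, 6.4]
finger_gap: 0.0131
gripper_force: 41.4
```

```bash
python3 f.py
```

```text
clock 20.9833 railX mm 1.37 travel mm 35.2 Fx 1.3 Fy 5.77 gap 0.013083634653268455
```

Call:
move_arm(translation=[[0,-0.005,0],[0,-0.007,0],[0,-0.007,0]], rot=[[0,0,0],[0,0,0],[0,0,0]], fingers=[10,10,10])

```text
clock: 21.23
eef_pos: [0.5864, 0.0261, 0.0369]
orientation: [[0.944, 0.329, 0.005], [0.329, -0.944, 0.002], [0.005, -0.001, -1.0]]
wrist_force: [-0.7, 3.6, 5.8]
finger_gap: 0.0131
gripper_force: 41.3
```

```bash
python3 f.py
```

```text
clock 21.2333 railX mm 1.36 travel mm 34.37 Fx 0.54 Fy 3.6 gap 0.013088194239130605
```

Call:
move_arm(translation=[[0,-0.004,0],[0,-0.004,0]], rot=[[0,0,0],[0,0,0]], fingers=[10,10])

```text
clock: 21.4
eef_pos: [0.5864, 0.0262, 0.0369]
orientation: [[0.945, 0.328, 0.005], [0.328, -0.945, 0.001], [0.005, 0.0, -1.0]]
wrist_force: [-0.7, 3.2, 5.0]
finger_gap: 0.0132
gripper_force: 41.2
```

```bash
python3 f.py
```

```text
clock 21.4 railX mm 1.38 travel mm 34.24 Fx 0.37 Fy 3.22 gap 0.013151695674191964
```

Call:
move_arm(translation=[[0,-0.005,0],[0,-0.005,0]], rot=[[0,0,0],[0,0,0]], fingers=[10,10])

```text
clock: 21.57
eef_pos: [0.5864, 0.0264, 0.0369]
orientation: [[0.945, 0.328, 0.005], [0.328, -0.945, 0.0], [0.005, 0.002, -1.0]]
wrist_force: [1.2, 1.1, 7.6]
finger_gap: 0.0135
gripper_force: 41.3
```

```bash
python3 f.py
```

```text
clock 21.5667 railX mm 1.42 travel mm 34.11 Fx 1.45 Fy 0.62 gap 0.013513459470352205
```

The row is tight and carries the spring. Release, lift, and look.

Call:
move_arm(translation=[[0,0,0],[0,0,0],[0,0,0],[0,0,0],[0,0,-0.1],[0,0,-0.3],[0,0,-0.55],[0,0,-0.8],[0,0,-1],[0,0,-1]], rot=[[0,0,0],[0,0,0],[0,0,0],[0,0,0],[0,0,0],[0,0,0],[0,0,0],[0,0,0],[0,0,0],[0,0,0]], fingers=[28,28,28,28,28,28,28,28,28,28])

```text
clock: 22.4
eef_pos: [0.5872, 0.0264, 0.1918]
orientation: [[0.945, 0.328, 0.011], [0.328, -0.945, 0.001], [0.011, 0.003, -1.0]]
wrist_force: [0.5, -0.1, 0.4]
finger_gap: 0.0276
gripper_force: 0.0
```

Call:
move_arm(translation=[[-0.25,0,0],[-0.5,0,0],[-0.5,0,0]], rot=[[0,0,0],[0,0,0],[0,0,0]], fingers=[28,28,28])

```text
clock: 22.65
eef_pos: [0.5068, 0.0005, 0.1843]
orientation: [[0.945, 0.327, -0.005], [0.327, -0.945, -0.0], [-0.004, -0.002, -1.0]]
wrist_force: [0.5, 1.0, -0.3]
finger_gap: 0.028
gripper_force: 0.0
```

Run:
```python
from h import *
from cell import sense,vision
a=np.radians(19.25);ex=np.array([np.cos(a),np.sin(a)]);ey=np.array([-ex[1],ex[0]])
s=sense();c=vision.get_calibration('wrist');p,d=vision.camera('wrist')
T=c['T'];k=[c['vfov'],c['cx'],c['cy']];P=points(p,d,T,k)
print(s['clock'],s['eef_pos'],s['wrist_force'])
for nm,h in(('orange',.07),('blue',.07),('red',.065)):
    m=mask(p,nm,120,60)&(abs(P[...,2]-h)<.004);v,u=np.nonzero(m)
    if len(u): q=ray(np.c_[u,v],T,k,h);print(nm,len(u),np.median(P[m][:,2]),(q@ex-.56).mean().round(4),(q@ey+.1373).mean().round(4))
cv2.imwrite('pics/w5.png',p[:,:,::-1])
```

```text
22.65 [5.06774010e-01 4.93189338e-04 1.84342532e-01] [ 0.5150263   0.95238647 -0.27576903]
orange 457 0.07052912762227365 -0.0005 0.0468
blue 420 0.0705922063008182 0.0005 0.013
red 399 0.0657690005842747 -0.0005 -0.0312
```

View pics/w5.png

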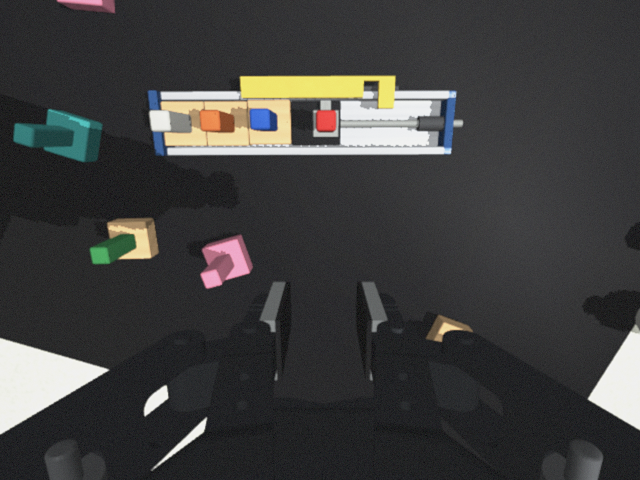

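White (165,121), orange (212,121) and blue (262,119) stand flat in one tight row, at rail y 46.8 mm for orange and 13.0 mm for blue. The follower at (326,121) is against blue and its handle is unhooked. Handing in.

```bash
python3 -c "
from cell import job
print(job.finish_job())"
```

```text
the job is handed in; nothing more can be done
None
```

The job is handed in: the blue stamp is in the rail, the handle was unhooked and the follower eased home, and white, orange and blue stand flat in one tight row. The clock read 22.7 s, and nothing else on the table was touched as far as I could see.

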